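# Release the flask press and draw out the flask

## Task

The denture flask is still clamped in the hydraulic press. Push the valve lever on the console away past its stiff detent until it drops into the float notch and stays there, so that the pressure plate lifts; push firmly but do not force it on against the stop behind the notch. Then draw the flask by its lug straight out along the press bed until it is at the front stops, leave it standing there and let go; leave everything else on the bench where it is.

Things in the scene. Friction and masses are not known exactly. Their poses are not given: they have to be found in the camera images.
- press: bench flask press, fixed, grey: base 230 x 200 mm, 50 mm high, its top is the bed; two columns carry a crosshead (70 x 210 mm, 200 to 250 mm above the bench, stub to 280 mm). x points into the press, opposite to the way the flask comes out; z up. Origin on the bench; pressing axis at x = +60 mm, y = 0; front edge of the bed at x = -80 mm.
- press_stop (a point): point on the bed where the flask's origin comes to rest against the two front stops (12 mm high): x = -22 mm, y = 0, z = 50 mm from the press's origin, 82 mm before the pressing axis. Guide rails 8 mm high leave the flask 2 mm on each side on the way.
- flask: closed aluminium flask, loose, about 0.5 to 0.8 kg, on the press bed between the rails: body 80 (x) x 76 (y) x 56 mm high. Origin: centre of its underside, at the start within 3 mm of the pressing axis; axes nearly parallel to the press's. A neck 16 mm wide runs from its front face (-x) to the lug.
- flask_lug (a point): centre of the flask's upright pull lug, 24 (x) x 22 (y) x 50 mm high: 110 mm before the flask's origin (its -x) and 35 mm above its underside.
- plate (a joint): height of the steel pressure plate over its pressing position (m): about 0 at the start, 0.024 with the lever in the float notch. Moved by the lever alone, in the last 0.08 rad before the notch; at the detent's crest still 0. While down, its front lip hangs 10 mm below the flask's top and bars its way out; at 0.024 the lip clears the flask by 14 mm.
- console: valve console, fixed grey box 130 x 100 mm, 55 mm high, with two slot cheeks on top up to 75 mm. Origin: centre of its underside, z up. The lever swings in its x-z plane; the float notch lies towards its +x.
- lever: valve lever, 12 mm steel stem with a T-grip. Origin at the pivot, 60 mm above the console's origin; z along the stem to the grip, y along the pivot axis. It swings freely (1 to 2 N at the grip, stays where left) until it meets the detent: the push climbs to 12 to 18 N, fades to the crest 0.12 rad on, and there it jumps 0.1 rad ahead by itself into the float notch and stays.
- lever_grip (a point): centre of the T-grip: round bar 22 mm thick, 78 mm long, along the console's y, 140 mm from the pivot. At the start 0 to 0.65 rad short of upright (to the console's -x). Notch: somewhere 0.13 to 0.43 rad past upright, set inside the housing, so not seen or known beforehand. Behind it is a very stiff stop: over 45 N on the lever harms the valve.
- cast: bystander, loose: white plaster tooth cast on a 64 x 66 x 22 mm block, about 32 mm high; origin at the centre of its underside. Not to be moved.
- mixing_bowl: bystander, loose: black rubber bowl, 90 mm across, 55 mm high; origin at the centre of its underside. Not to be moved.
- resin_jar: bystander, loose: amber jar, 56 mm across, 100 mm high; origin at the centre of its underside. Not to be moved.
- spare_flask: bystander, loose: aluminium flask like the one in the press but without neck or lug, 80 x 76 x 56 mm; origin at the centre of its underside. Not to be moved.
- bur_cup: bystander, loose: steel cup, 64 mm across, 70 mm high; origin at the centre of its underside. Not to be moved.
- wax_spatula: bystander, loose: spatula with a wooden handle, lying flat; origin at the centre of its underside. Not to be moved.
- bench_brush: bystander, loose: brush with a wooden handle, lying flat; origin at the centre of its underside. Not to be moved.
Not all that is in view belongs to the job. What is shaped like the flask but blue or pink is not meant.

How it is judged:
By the outcome, as a careful person would: the job done as asked, in the order asked, and still so for the second after the job is handed in, with the robot touching nothing.
It also fails if it takes over 64 s, if anything falls off the work surface, if the arm or the gripper's body presses on something with over 40 N, if the wrist force passes 120 N, or if a joint passes its speed limit or range.

## Robot

A 6-joint arm with a two-finger parallel gripper is mounted at the origin on the work surface. World frame = base frame: x ahead of the robot, y to its left, z up, the work surface at z = 0. Lengths are in m, angles in rad, forces in N, time in s.
With the tool pointing down it reaches from about 0.35 to 0.775 m from the base axis. Payload 7.3 kg.
Tool frame: the origin (TCP) lies on the centre line of the jaws, within the pads' length; the fingertips stand 14 mm ahead of it and the grasp point (between the pads) lies 5 mm behind it; z points along the fingers, y is the direction in which the jaws open and shut (so a half turn about z gives the same grasp; the last joint's range is limited). The gripper opens to 92 mm and grips with 3 to 60 N. Pads are 19 mm wide; open, the fingers measure 130 mm over their backs; the gripper's body (75 mm by 190 mm) begins 47 mm behind the grasp point.
Start: joints at [-1.417, 0.342, 1.524, -0, 1.275, -0.146], TCP at [0.155, -0.502, 0.241] pointing down, gripper open.
Joint ranges: [-2.53, 2.53], [-0.77, 2.02], [0.04, 2.7], [-1, 4.14], [0.28, 2.66], [-3.11, 3.11]. Speed limits (rad/s): [2.57, 2.57, 3.14, 3.14, 3.14, 3.14].

## Interface

Orientations are given as [roll, pitch, yaw] about the fixed x, y, z axes, in that order (R = Rz(yaw) Ry(pitch) Rx(roll)).
In Python, from cell import telemetry, cams, robot gives the robot as it stands.
- The arm moves only by the tool servo_tool, never from a script. Its argument "targets" is text: rows parted by semicolons, each of 4 numbers parted by spaces: the shift along the tool's x, y, z in mm, then the turn about the tool's z in rad. In form: x y z yaw; .... A call has 1 to 20 rows; each row shifts and turns the pose as measured when the row begins, along the tool's axes as they then stand; what a row does not reach is not made up. A row lasts 1/8 s, in which the tool goes at most 62.5 mm and 10.7 degrees, less where a joint would pass 70% of its speed; a pose out of reach is approached as far as the arm can. A call with a gripper value outside its range is refused whole. "hand" is the opening, from 0 (shut) to 1 (fully open), set as the call begins (left out, the last holds). The fingers move at their own pace and stop on an object; "squeeze" is the grip in N (left out, the last holds). Time passes only in rows, so rows that do not move let the fingers close. It gives the time, the measured TCP pose, the force and the opening at its end, in the units of the state.
- telemetry.observe(): the state, without advancing time (a new reading comes with each control period).
- cams.read_camera(name): name is "scene" or "top" or "wrist"; returns a dict with "color" (480x640x3 uint8, red, green, blue), "K" (3x3 intrinsics, pixels), "k1" (the pictures are not rectified: a ray, as slopes to the right and down, at radius r is drawn at 1 + k1 r^2 times it, then the intrinsics apply), "R" (3x3) and "t" (3): a world point X has camera coordinates R X + t. Camera axes: x right, y down, z forward; pixel columns grow to the right and rows downward; lengths in m; the calibration is good to about 2 mm. A picture is of the moment at which its call begins. There is no depth.
- robot.hand_in(): hands the job in, once; it reports no verdict.
Trained networks look in a picture, given as the dict that the camera call returned (one of the last four; its "shot" number tells which), for a name from the list of things; names that differ only in an ending like _2 or _b are one class to them, and where a whole thing is asked for, a point or a joint stands for the part that bears it (a point fixed in the world has none). Each returns a list of dicts, best first, with "score" (0 to 1); they miss things now and then, are a little off and sometimes report something else, mostly with a low value. They report only what shows in the picture. A call takes as long as a camera call. They do not tell look-alikes from the thing itself.
- cams.cut_out(picture, query): "region" (480x640 bool, what is visible of it) and "extent" ([centre column, centre row, width, height] in pixels, round what is visible of it).
The state is a dict: "time": time; "qpos": joint angles; "qvel": joint speeds; "joint_efforts": joint torques, N m; "tool_pos": TCP position; "tool_rot": TCP orientation; "contact_force": force on the tool from outside, world axes, zero at the start; "torque": the same for the moment, N m; "opening": finger opening in m.
Only numpy, scipy, OpenCV 4.12 (cv2) and the standard library are available. Lean on these libraries where they do the work, as an engineer would, in place of code of your own. Each camera call takes 0.05 s, during which the arm holds its last target.

## Working session

There is one attempt and no reset: what is moved stays moved. The work goes in short steps, Python scripts to look and compute and a tool call to move; the robot and the scene stay as the last step left them, time stands still between calls to the robot, and variables do not carry over. Pictures are saved under pics/ and viewed, and the job is handed in when it is done.

Besides the shell and the picture viewer there is one more tool, called after "Request:" as name(argument=value, ...) on one line, values as JSON. servo_tool: Moves the arm, as the interface text tells. Its arguments: {"type":"object","properties":{"targets":{"type":"string"},"hand":{"type":"number"},"squeeze":{"type":"number"}},"required":["targets"]}

```bash
ls; mkdir -p pics; python3 - <<'E'
from cell import telemetry,cams
import cv2
s=telemetry.observe();print(s)
for n in ["scene","top","wrist"]:
    p=cams.read_camera(n);cv2.imwrite(f"pics/{n}0.png",p["color"][:,:,::-1]);print(n,p["K"].tolist(),p["k1"],p["R"].round(4).tolist(),p["t"])
E
```

```text
pics
{'time': 0.0, 'qpos': array([-1.41696310e+00,  3.42702063e-01,  1.52502080e+00, -7.37357730e-06,
        1.27539933e+00, -1.45974719e-01]), 'qvel': array([ 0.00155669, -0.00174354, -0.00061123,  0.00017397, -0.00035396,
       -0.00049754]), 'joint_efforts': array([ 3.26916641e-03, -4.31232262e+01, -2.44217777e+01,  7.20028044e-02,
        5.59617381e-02, -1.06690898e-04]), 'tool_pos': array([ 0.15502345, -0.50118331,  0.24005435]), 'tool_rot': array([-3.14007836e+00, -2.15505220e-04,  2.99809936e-01]), 'contact_force': array([-0.19712322,  0.12877601,  0.75778571]), 'torque': array([-0.0114302 ,  0.02001556,  0.01215201]), 'opening': 0.09195561262222354}
scene [[547.9531508077864, 0.0, 310.5767404946012], [0.0, 547.9531508077864, 235.92010103286165], [0.0, 0.0, 1.0]] -0.07493677146370159 [[-0.5274, 0.8495, -0.0114], [0.7455, 0.4564, -0.4857], [-0.4074, -0.2646, -0.8741]] [ 0.22344247 -0.29104741  1.58799354]
top [[566.7440062507125, 0.0, 334.6361470952652], [0.0, 566.7440062507125, 230.29977194974077], [0.0, 0.0, 1.0]] -0.10275064162498182 [[0.02, -0.9997, -0.0144], [-0.9958, -0.0187, -0.0898], [0.0895, 0.0161, -0.9959]] [0.01009057 0.45421499 1.47863463]
wrist [[381.35078960862245, 0.0, 321.72302064103775], [0.0, 381.35078960862245, 239.4086969971125], [0.0, 0.0, 1.0]] -0.05633786641763998 [[0.2955, -0.9553, -0.0014], [-0.9211, -0.2853, 0.2648], [-0.2534, -0.077, -0.9643]] [-0.52453334 -0.03520394  0.38970858]
```

View pics/scene0.png

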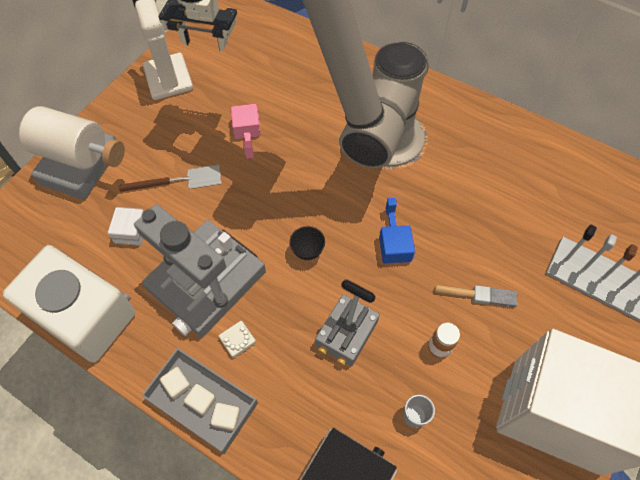

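View pics/top0.png

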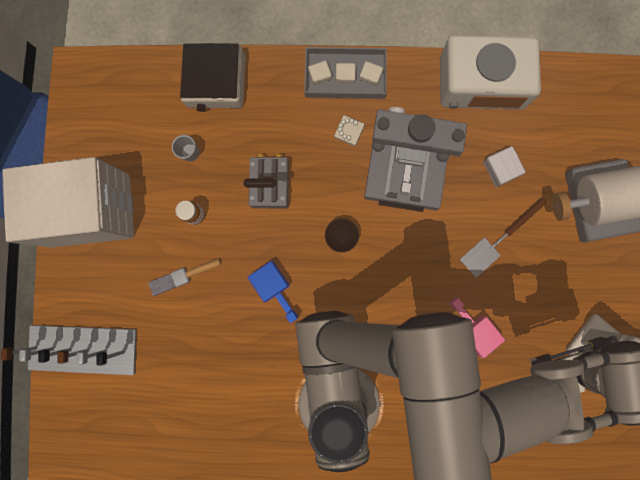

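View pics/wrist0.png

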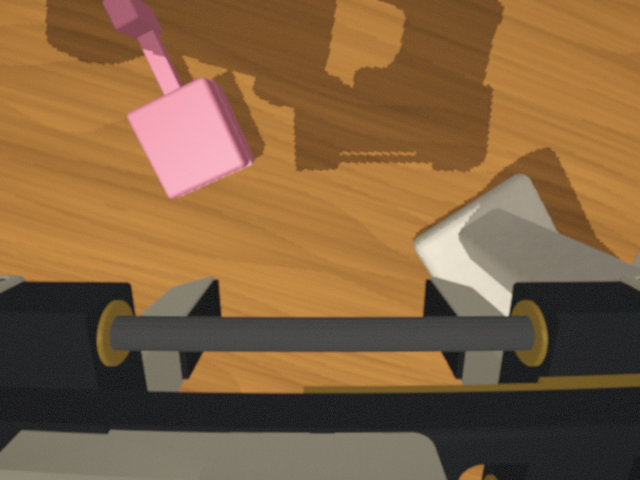

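```bash
cat > h.py <<'E'
from cell import telemetry,cams
import cv2,numpy as np
def und(p,uv):
    K=p["K"];d=np.array([p["k1"],0,0,0,0.])
    # x_d = x(1+k1 r^2)
    return cv2.undistortPoints(np.array(uv,float).reshape(-1,1,2),K,d,None,None,None).reshape(-1,2) if False else cv2.undistortPoints(np.array(uv,float).reshape(-1,1,2),K,d).reshape(-1,2)
def ray(p,uv):
    x=und(p,uv);d=np.c_[x,np.ones(len(x))]@p["R"];d/=np.linalg.norm(d,axis=1)[:,None]
    return -p["R"].T@p["t"],d
def onz(p,uv,z):
    c,d=ray(p,uv);return c+d*((z-c[2])/d[:,2])[:,None]
def proj(p,X):
    X=np.array(X,float).reshape(-1,3)
    return cv2.projectPoints(X,cv2.Rodrigues(p["R"])[0],p["t"],p["K"],np.array([p["k1"],0,0,0,0.]))[0].reshape(-1,2)
def tri(ps,uvs):
    A=np.zeros((3,3));b=np.zeros(3)
    for p,uv in zip(ps,uvs):
        c,d=ray(p,[uv]);M=np.eye(3)-np.outer(d[0],d[0]);A+=M;b+=M@c
    return np.linalg.solve(A,b)
def save(p,name,box=None,s=1):
    im=p["color"][:,:,::-1]
    if box: im=im[box[1]:box[3],box[0]:box[2]]
    cv2.imwrite("pics/"+name,cv2.resize(im,None,fx=s,fy=s,interpolation=cv2.INTER_CUBIC))
E
python3 - <<'E'
from h import *
s=cams.read_camera("scene");t=cams.read_camera("top")
import pickle;pickle.dump((s,t),open("st.pkl","wb"))
save(s,"s_press.png",(100,190,280,340),4);save(t,"t_press.png",(350,95,480,220),5)
save(s,"s_con.png",(300,260,400,370),5);save(t,"t_con.png",(235,145,305,215),8)
for n in ["press","flask","flask_lug","console","lever","lever_grip","cast","spare_flask","mixing_bowl"]:
  for nm,p in(("scene",s),("top",t)):
    print(n,nm,[(round(r["score"],2),np.round(r["extent"]).tolist()) for r in cams.cut_out(p,n)][:3])
print(telemetry.observe()["time"])
E
```

```text
press scene [(0.56, [201.0, 271.0, 131.0, 132.0])]
press top [(0.92, [415.0, 159.0, 104.0, 108.0])]
flask scene [(0.94, [398.0, 230.0, 35.0, 64.0]), (0.86, [246.0, 131.0, 26.0, 57.0]), (0.58, [207.0, 265.0, 57.0, 65.0])]
flask top [(0.69, [479.0, 328.0, 58.0, 60.0]), (0.61, [403.0, 170.0, 18.0, 49.0]), (0.58, [272.0, 292.0, 50.0, 56.0])]
flask_lug scene [(0.92, [397.0, 227.0, 34.0, 65.0]), (0.84, [202.0, 266.0, 61.0, 66.0]), (0.82, [245.0, 131.0, 28.0, 53.0])]
flask_lug top [(0.96, [477.0, 329.0, 56.0, 59.0]), (0.76, [273.0, 290.0, 52.0, 56.0]), (0.69, [404.0, 177.0, 18.0, 44.0])]
console scene [(0.95, [346.0, 322.0, 64.0, 89.0])]
console top [(0.94, [267.0, 182.0, 42.0, 53.0]), (0.55, [187.0, 279.0, 71.0, 38.0])]
lever scene [(0.85, [360.0, 304.0, 35.0, 51.0])]
lever top [(0.72, [260.0, 182.0, 34.0, 13.0])]
lever_grip scene [(0.72, [420.0, 411.0, 36.0, 36.0]), (0.68, [357.0, 306.0, 37.0, 50.0])]
lever_grip top [(0.6, [260.0, 181.0, 30.0, 12.0])]
cast scene [(0.74, [237.0, 338.0, 37.0, 35.0])]
cast top [(0.8, [349.0, 130.0, 31.0, 28.0])]
spare_flask scene [(0.56, [127.0, 228.0, 32.0, 35.0])]
spare_flask top [(0.92, [505.0, 169.0, 43.0, 39.0])]
mixing_bowl scene [(0.58, [307.0, 244.0, 33.0, 35.0]), (0.54, [183.0, 275.0, 30.0, 23.0])]
mixing_bowl top [(0.83, [343.0, 237.0, 33.0, 36.0]), (0.56, [416.0, 160.0, 107.0, 103.0])]
1.15
```

View pics/s_press.png

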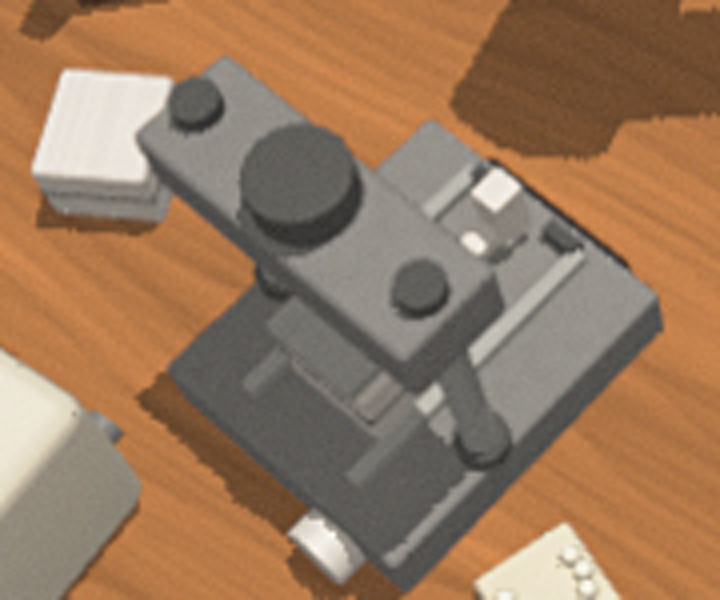

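View pics/t_press.png

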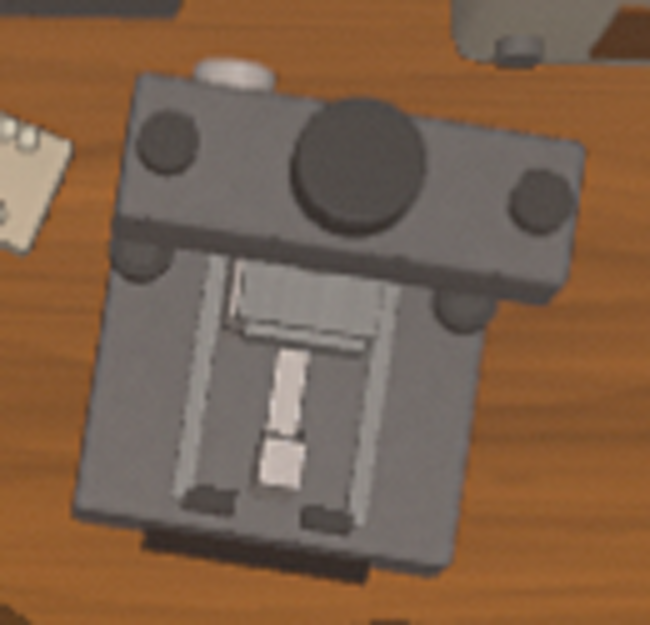

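View pics/s_con.png

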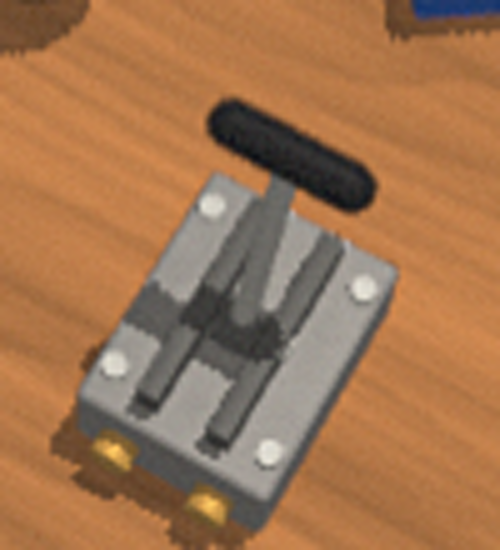

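View pics/t_con.png

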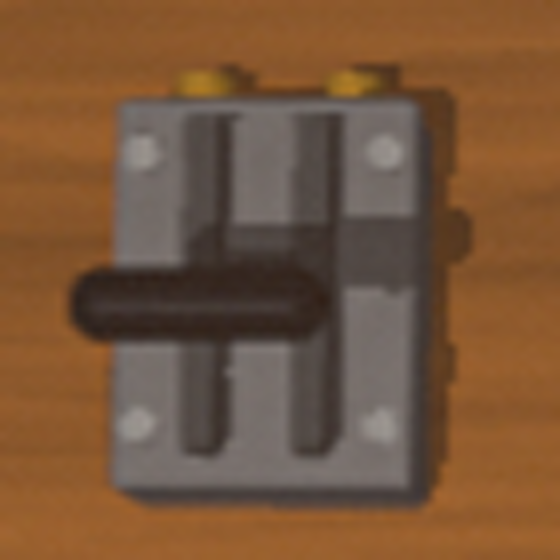

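```bash
python3 - <<'E'
from h import *
import pickle
from scipy.optimize import least_squares
s,t=pickle.load(open("st.pkl","rb"))
T=lambda a,b,o,k:(a/k+o[0],b/k+o[1])
tc=[T(a,b,(235,145),8) for a,b in [(115,100),(418,100),(412,490),(110,487)]]
sc=[T(a,b,(300,260),5) for a,b in [(217,172),(399,270),(262,502),(80,397)]]
# console top local: top img order: (+x,+y),(+x,-y),(-x,-y),(-x,+y)
L=np.array([(65,50),(65,-50),(-65,-50),(-65,50)])/1e3
print(onz(t,tc,.055)); print(onz(s,sc,.055))
# scene order: near robot corners first: (217,172) -> ?
def fit(obs,x0):
    def f(v):
        c,s_=np.cos(v[2]),np.sin(v[2]);R=np.array([[c,-s_],[s_,c]]);r=[]
        for p,uv,l in obs:
            l=np.array(l);X=np.r_[R@l[:2]+v[:2],l[2]];r.append(proj(p,X)[0]-uv)
        return np.ravel(r)
    q=least_squares(f,x0);print("fit",q.x.round(4),"res",np.abs(q.fun).max().round(2), np.sqrt((q.fun**2).mean()).round(2));return q.x
X=onz(s,sc,.055)
obs=[(t,u,(*l,.055)) for u,l in zip(tc,L)]
c0=fit(obs,[*onz(t,tc,.055).mean(0)[:2],0])
# match scene corners
c,s_=np.cos(c0[2]),np.sin(c0[2]);W=L@np.array([[c,-s_],[s_,c]]).T+c0[:2]
idx=[np.argmin(np.linalg.norm(W-x[:2],axis=1)) for x in X];print(idx)
con=fit(obs+[(s,u,(*L[i],.055)) for u,i in zip(sc,idx)],c0)
tg=T(200,303,(235,145),8);sg=T(292,155,(300,260),5)
g=tri([t,s],[tg,sg]);print("grip",g,[ (proj(p,g)[0]-u).round(1) for p,u in((t,tg),(s,sg))])
c,s_=np.cos(con[2]),np.sin(con[2]);d=g-np.r_[con[:2],.06];lx=c*d[0]+s_*d[1];ly=-s_*d[0]+c*d[1]
print("grip local",lx,ly,d[2],"r",np.hypot(lx,d[2]),"ang",np.arctan2(lx,d[2]))
# press
P=[]
for a,b,l in [(73,515,(-.08,.1,.05)),(449,566,(-.08,-.1,.05)),(118,217,(.025,.105,.25)),(138,75,(.095,.105,.25)),(585,145,(.095,-.105,.25)),(563,285,(.025,-.105,.25))]:
    P.append((t,T(a,b,(350,95),5),l))
for a,b,l in [(432,122,(-.08,-.1,.05)),(662,298,(-.08,.1,.05)),(222,58,(.025,-.105,.25)),(137,130,(.095,-.105,.25)),(405,360,(.095,.105,.25)),(500,283,(.025,.105,.25))]:
    P.append((s,T(a,b,(100,190),4),l))
b=onz(t,[P[0][1],P[1][1]],.05);print(b,np.linalg.norm(b[0]-b[1]))
for o in(P[:6],P[6:],P): pr=fit(o,[.65,-.15,-.1])
tl=T(282,462,(350,95),5);sl=T(497,190,(100,190),4)
l=tri([t,s],[tl,sl]);print("lugtop",l,onz(t,[tl],.11),onz(s,[sl],.11))
c,s_=np.cos(pr[2]),np.sin(pr[2]);d=onz(t,[tl],.11)[0,:2]-pr[:2];print("lug in press",c*d[0]+s_*d[1],-s_*d[0]+c*d[1])
d=l[:2]-pr[:2];print("lug in press",c*d[0]+s_*d[1],-s_*d[0]+c*d[1])
E
```

```text
[[0.63889754 0.24648915 0.055     ]
 [0.64026468 0.14651199 0.055     ]
 [0.51124983 0.14472119 0.055     ]
 [0.51054884 0.24347108 0.055     ]]
[[0.51865235 0.15070366 0.055     ]
 [0.5170945  0.24721944 0.055     ]
 [0.64533435 0.24770242 0.055     ]
 [0.64625451 0.15339312 0.055     ]]
fit [0.5753 0.1953 0.0157] res 0.4 0.23
[np.int64(2), np.int64(3), np.int64(0), np.int64(1)]
fit [0.5788 0.1978 0.014 ] res 2.18 1.23
grip [0.54805839 0.19659719 0.189056  ] [array([-0.4,  0.2]), array([-0.5, -0. ])]
grip local -0.030742373334210128 -0.0007224427609625879 0.12905599591525174 r 0.1326670403675963 ang -0.23385137660304028
[[ 0.53724233 -0.05796612  0.05      ]
 [ 0.51420448 -0.25433146  0.05      ]] 0.19771214120142142
fit [ 0.6051 -0.1674 -0.1337] res 1.15 0.72
fit [ 0.6121 -0.1609 -0.1471] res 2.34 1.38
fit [ 0.6086 -0.1645 -0.1415] res 4.61 1.76
lugtop [ 0.55843045 -0.16055487  0.09938463] [[ 0.55712843 -0.16012884  0.11      ]] [[ 0.5619353  -0.15492635  0.11      ]]
lug in press -0.05154346444302145 -0.0029187623878276694
lug in press -0.05019438066101704 -0.0031569129331081736
```

Request:
servo_tool(targets="0 0 -10 -0.15; 0 0 0 -0.14; 35 -50 0 0; 35 -50 0 0; 35 -50 0 0; 35 -50 0 0; 35 -50 0 0; 35 -50 0 0; 35 -50 0 0; 5 -50 0 0; 5 -50 0 0; 5 -50 0 0; 5 -50 0 0; 5 -50 0 0; 5 -50 0 0", hand=0, squeeze=20)

```text
time: 3.02
tool_pos: [0.0769, 0.11, 0.2493]
tool_rot: [3.134, -0.008, 0.59]
contact_force: [0.4, -0.1, 0.7]
opening: 0.0005
```

```bash
python3 - <<'E'
from h import *
o=telemetry.observe();print(o["qpos"],o["tool_pos"],o["tool_rot"])
s=cams.read_camera("scene");save(s,"s1.png")
E
```

```text
[ 0.37066902 -0.53758814  2.26278276 -0.00568729  1.40715302  1.35227949] [0.07690552 0.11002417 0.24931151] [ 3.13410282 -0.00780435  0.59011569]
```

View pics/s1.png

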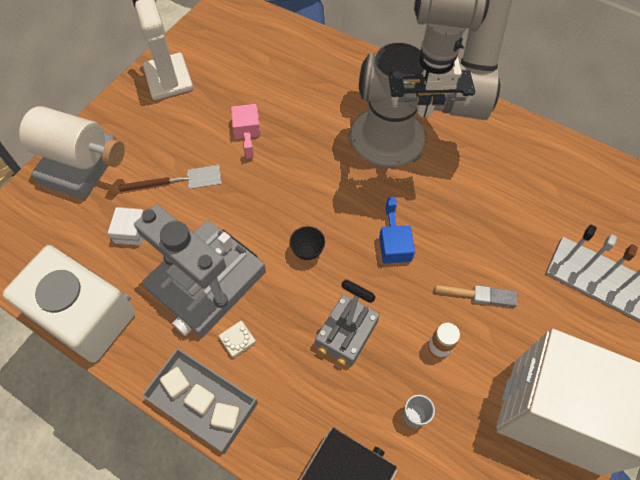

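Request:
servo_tool(targets="33 22 0 0.15; 36 17 0 0.15; 38 11 0 0.15; 40 6 0 0.13; 40 0 0 0; 40 0 0 0; 40 0 0 0; 20 -40 0 0; 20 -40 0 0; 0 0 0 0")

```text
time: 4.32
tool_pos: [0.4058, 0.1919, 0.2534]
tool_rot: [-3.141, -0.014, 0.009]
contact_force: [-0.7, 0.6, -0.0]
opening: 0.0006
```

```bash
python3 - <<'E'
from h import *
o=telemetry.observe();print(o["qpos"],o["tool_pos"],o["tool_rot"])
s=cams.read_camera("wrist");save(s,"w2.png")
import pickle;pickle.dump(s,open("w2.pkl","wb"))
g=[.548,.1966,.189];print(proj(s,[g,[.575,.195,.055]]))
E
```

```text
[ 0.27303593  0.18390408  1.70573112 -0.00347377  1.23860987  1.83560312] [0.40579479 0.19193646 0.25336441] [-3.14128355 -0.01374392  0.00933793]
[[313.63018301 -13.1430765 ]
 [319.12874717  14.28245635]]
```

View pics/w2.png

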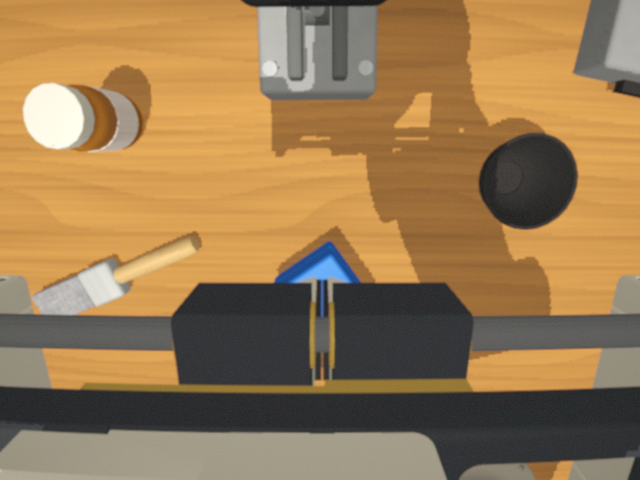

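```bash
python3 - <<'E'
from h import *
import pickle
s=pickle.load(open("w2.pkl","rb"))
print(onz(s,[(314,5),(243,3),(385,3)],.185))
print("console corners",onz(s,[(262,96),(375,97)],.055))
print(-s["R"].T@s["t"])
E
```

```text
[[0.54088635 0.19645175 0.185     ]
 [0.54177487 0.23264083 0.185     ]
 [0.5423604  0.16032529 0.185     ]]
console corners [[0.51017237 0.24334017 0.055     ]
 [0.51024381 0.14666146 0.055     ]]
[0.47325292 0.19184381 0.39858301]
```

Request:
servo_tool(targets="30 -4 20 0; 30 0 20 0; 30 0 19 0; 15 0 0 0; 0 0 0 0")

```text
time: 5.0
tool_pos: [0.5121, 0.1872, 0.1954]
tool_rot: [3.139, -0.012, 0.005]
contact_force: [0.5, 0.0, -0.0]
opening: 0.0007
```

```bash
python3 - <<'E'
from h import *
o=telemetry.observe();print(o["tool_pos"],o["tool_rot"],o["contact_force"])
s=cams.read_camera("wrist");save(s,"w3.png")
E
```

```text
[0.51209623 0.18724715 0.19537259] [ 3.13925839 -0.01185919  0.00533251] [ 0.45923575  0.02353524 -0.02414607]
```

View pics/w3.png

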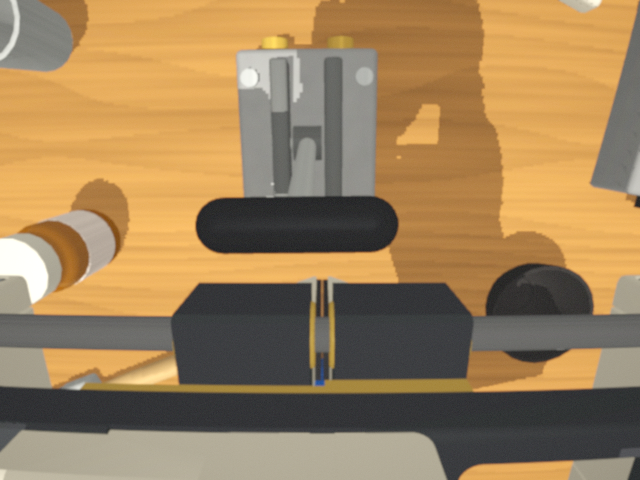

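Request:
servo_tool(targets="3 -9 0 0; 5 0 0 0; 5 0 0 0; 5 0 0 0; 5 0 0 0")

```text
time: 5.68
tool_pos: [0.5335, 0.1967, 0.1971]
tool_rot: [3.139, -0.011, 0.007]
contact_force: [-2.7, 0.0, 1.6]
opening: 0.0004
```

Request:
servo_tool(targets="5 0 0 0; 5 0 0 0; 5 0 0 0; 5 0 0 0")

```text
time: 6.18
tool_pos: [0.5545, 0.1968, 0.1972]
tool_rot: [3.139, -0.01, 0.007]
contact_force: [-1.7, 0.2, 1.7]
opening: 0.0002
```

Request:
servo_tool(targets="4 0 0 0; 4 0 0 0; 4 0 0 0")

```text
time: 6.55
tool_pos: [0.5676, 0.1969, 0.1972]
tool_rot: [3.139, -0.01, 0.007]
contact_force: [-2.2, 0.3, 1.4]
opening: 0.0003
```

Request:
servo_tool(targets="4 0 0 0; 4 0 0 0; 4 0 0 0")

```text
time: 6.92
tool_pos: [0.5745, 0.1972, 0.1973]
tool_rot: [3.138, 0.004, 0.008]
contact_force: [-14.7, 0.3, 8.0]
opening: 0.0006
```

Request:
servo_tool(targets="5 0 0 0; 5 0 0 0")

```text
time: 7.18
tool_pos: [0.5784, 0.1975, 0.1974]
tool_rot: [3.137, 0.019, 0.009]
contact_force: [-10.4, -2.2, 5.5]
opening: 0.0003
```

Request:
servo_tool(targets="4 0 0 0; 4 0 0 0")

```text
time: 7.42
tool_pos: [0.5844, 0.1974, 0.197]
tool_rot: [3.136, 0.024, 0.01]
contact_force: [-1.3, 0.1, -1.4]
opening: 0.0001
```

```bash
python3 - <<'E'
from h import *
s=cams.read_camera("wrist");save(s,"w4.png")
E
```

```text
(no output)
```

View pics/w4.png

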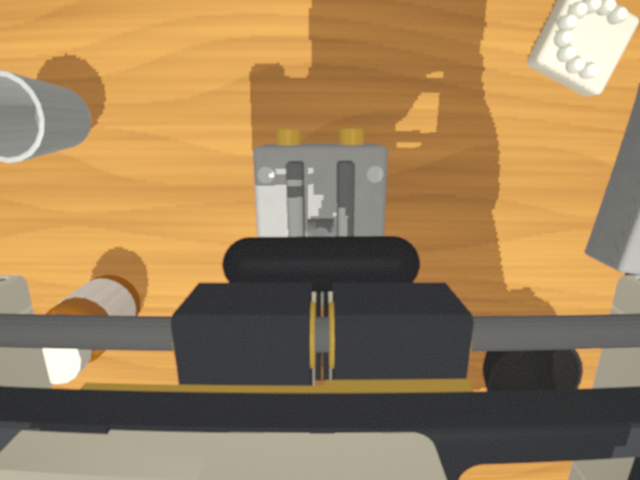

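```bash
python3 - <<'E'
from h import *
s=cams.read_camera("wrist");save(s,"w5.png",(160,120,480,320),2)
t=cams.read_camera("top");save(t,"t5.png",(235,95,480,220),3)
print(telemetry.observe()["contact_force"],telemetry.observe()["tool_pos"])
E
```

```text
[ 0.74633455 -0.05344642 -0.8254721 ] [0.58559158 0.1974442  0.1971112 ]
```

View pics/w5.png

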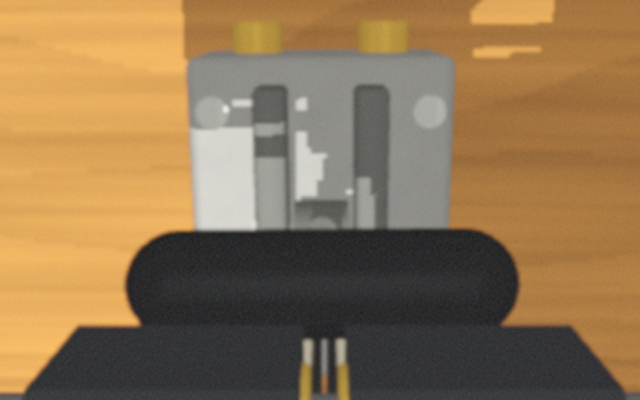

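View pics/t5.png

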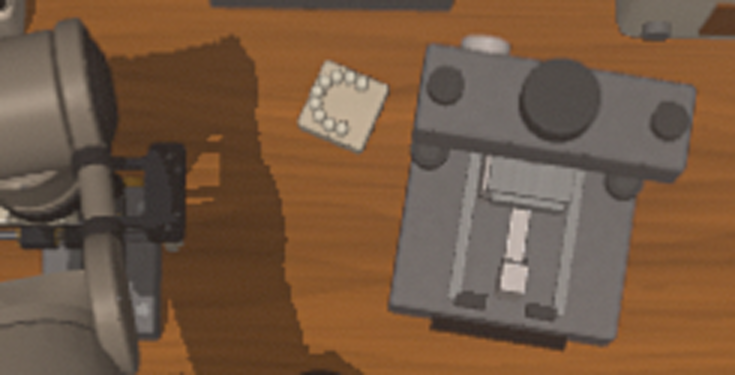

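```bash
python3 - <<'E'
from h import *
w=cams.read_camera("wrist");t=cams.read_camera("top")
c=-w["R"].T@w["t"]
def sil(a):
    b=np.array([.5755+.14*np.sin(a),.196,.06+.14*np.cos(a)])
    d=b-c;D=np.hypot(d[0],d[2]);f=np.arctan2(d[0],-d[2]);h=np.arcsin(.011/D)
    L=np.sqrt(D*D-.011**2)
    return [round(proj(w,[c[0]+L*np.sin(f+k*h),.196,c[2]-L*np.cos(f+k*h)])[0][1],1) for k in(1,-1)]
for a in np.arange(0,.36,.04): print(round(a,2),sil(a))
g=cv2.cvtColor(w["color"],cv2.COLOR_RGB2GRAY);print(g[225:300:3,270],g[225:300:3,300])
save(t,"t6.png",(390,130,450,200),10)
s=cams.read_camera("scene");save(s,"s6.png",(130,190,280,340),5)
print(telemetry.observe()["time"])
E
```

```text
0.0 [np.float64(307.2), np.float64(361.6)]
0.04 [np.float64(294.9), np.float64(349.6)]
0.08 [np.float64(282.1), np.float64(337.0)]
0.12 [np.float64(268.8), np.float64(323.9)]
0.16 [np.float64(255.2), np.float64(310.5)]
0.2 [np.float64(241.4), np.float64(296.7)]
0.24 [np.float64(227.4), np.float64(282.7)]
0.28 [np.float64(213.2), np.float64(268.7)]
0.32 [np.float64(199.1), np.float64(254.5)]
[ 43  44  52  54  55  46  47  46  39  43  41  42 113 217 215 216 218 217
 216 121  52  53  49  52  50] [ 48  48  53  57  52  45  44  41  43  44  43  41  88 157 155 158 156 158
 160 140  56  52  51  50  54]
7.725
```

View pics/t6.png

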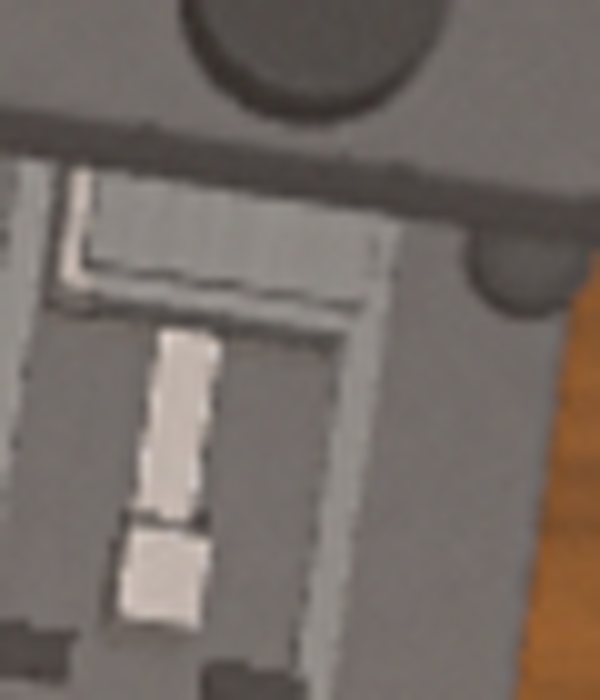

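View pics/s6.png

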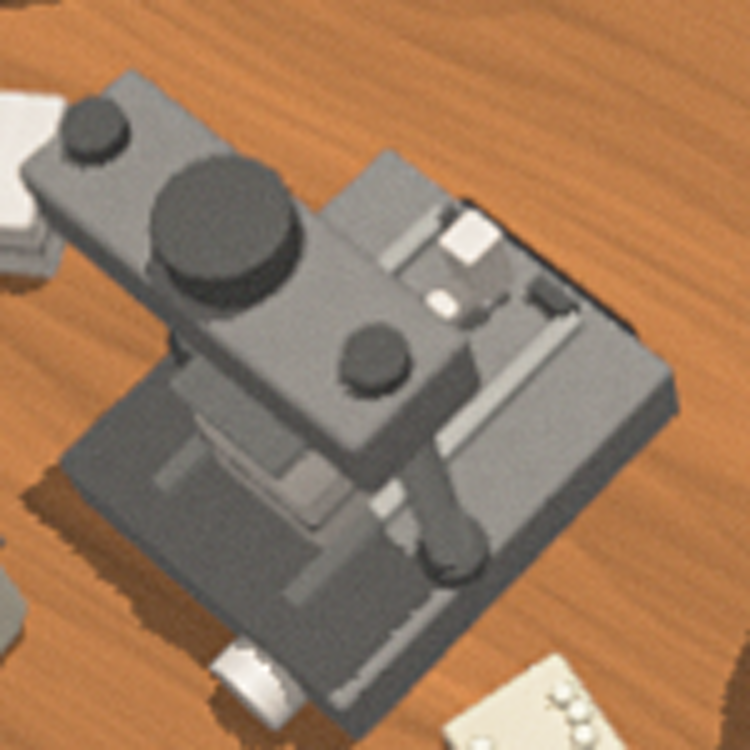

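Request:
servo_tool(targets="-30 0 0 0; -40 0 -40 0; -30 0 -50 0; -20 0 0 0; 0 0 0 0")

```text
time: 8.35
tool_pos: [0.4649, 0.1967, 0.2924]
tool_rot: [3.137, 0.019, 0.009]
contact_force: [0.5, 0.8, -1.2]
opening: 0.0009
```

```bash
python3 - <<'E'
from h import *
w=cams.read_camera("wrist");t=cams.read_camera("top")
save(w,"w7.png")
c=-w["R"].T@w["t"]
def sil(a):
    b=np.array([.5755+.14*np.sin(a),.196,.06+.14*np.cos(a)])
    d=b-c;D=np.hypot(d[0],d[2]);f=np.arctan2(d[0],-d[2]);h=np.arcsin(.011/D)
    L=np.sqrt(D*D-.011**2)
    return [round(proj(w,[c[0]+L*np.sin(f+k*h),.196,c[2]-L*np.cos(f+k*h)])[0][1],1) for k in(1,-1)]
for a in np.arange(0.2,.44,.04): print(round(a,2),sil(a))
print(telemetry.observe()["tool_pos"])
E
```

```text
0.2 [np.float64(-16.2), np.float64(27.9)]
0.24 [np.float64(-26.3), np.float64(18.2)]
0.28 [np.float64(-36.1), np.float64(8.7)]
0.32 [np.float64(-45.5), np.float64(-0.5)]
0.36 [np.float64(-54.6), np.float64(-9.3)]
0.4 [np.float64(-63.2), np.float64(-17.9)]
[0.46620875 0.19662991 0.29193289]
```

View pics/w7.png

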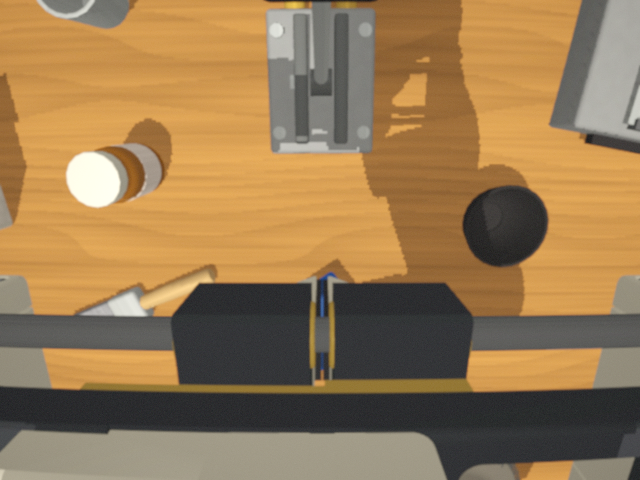

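Request:
servo_tool(targets="0 52 0 0; 0 52 0 0; -5 52 0 0; -5 52 0 0; -5 52 0 0; -5 52 0 0; -5 40 0 0; 0 0 0 0; 0 0 0 0", hand=0.8)

```text
time: 9.57
tool_pos: [0.4497, -0.1698, 0.2865]
tool_rot: [3.139, 0.026, 0.006]
contact_force: [0.2, 0.4, -0.0]
opening: 0.0731
```

```bash
python3 - <<'E'
from h import *
import pickle
w=cams.read_camera("wrist");t=cams.read_camera("top");s=cams.read_camera("scene")
save(w,"w8.png");save(t,"t8.png",(235,95,480,220),3)
pickle.dump((w,t,s),open("w8.pkl","wb"))
save(s,"s8.png",(130,190,280,340),5)
print(telemetry.observe()["tool_pos"],telemetry.observe()["tool_rot"])
E
```

```text
[ 0.44971686 -0.16889477  0.28698105] [3.13878181 0.02557295 0.00833425]
```

View pics/w8.png

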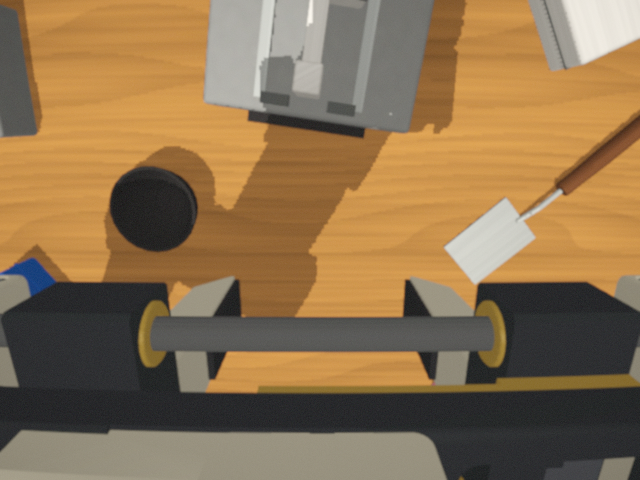

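View pics/t8.png

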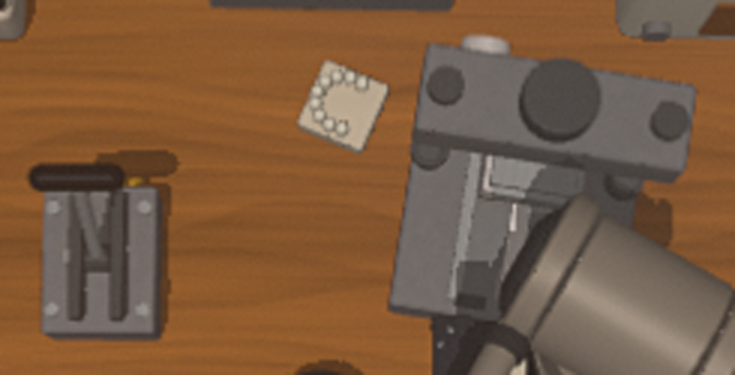

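View pics/s8.png

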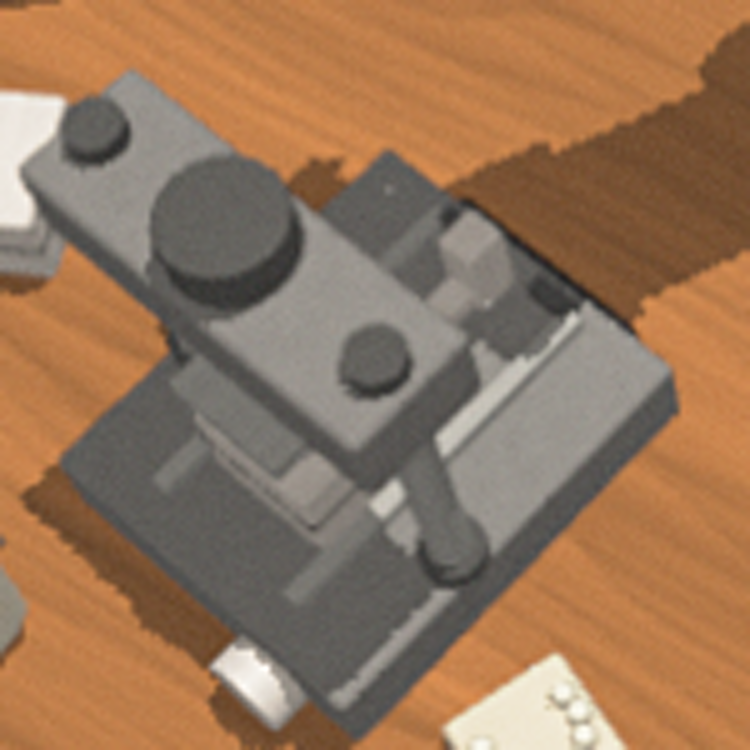

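```bash
python3 - <<'E'
from h import *
import pickle
w,t,s=pickle.load(open("w8.pkl","rb"))
save(w,"w8c.png",(200,0,440,140),3)
b=onz(w,[(206,101),(409,131)],.05);print(b,np.linalg.norm(b[0]-b[1]))
E
```

```text
[[ 0.54415697 -0.06103814  0.05      ]
 [ 0.51760718 -0.25468905  0.05      ]] 0.19546243996876195
```

View pics/w8c.png

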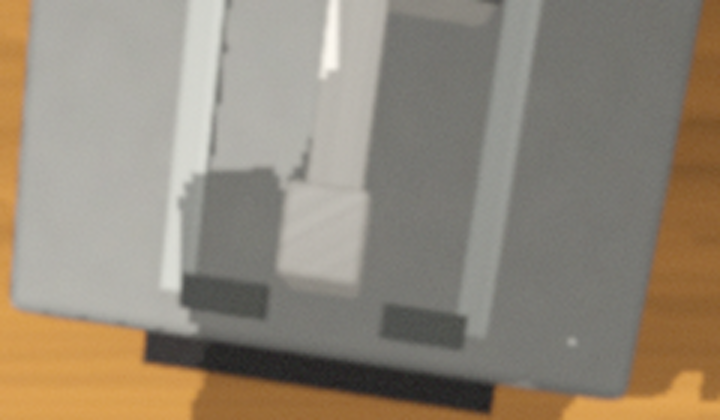

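```bash
python3 - <<'E'
from h import *
import pickle
w,t,s=pickle.load(open("w8.pkl","rb"))
q=[(a/3+200,b/3) for a,b in [(288,182),(370,190),(360,285),(278,275)]]
X=onz(w,q,.11);print(X,X.mean(0))
print([np.linalg.norm(X[i]-X[i-1]).round(4) for i in range(4)])
b=onz(w,[(204,101),(407.3,132.3)],.05);print(b,np.linalg.norm(b[0]-b[1]),np.arctan2(b[0,0]-b[1,0],b[0,1]-b[1,1]))
r=onz(w,[(184/3+200,150/3),(165/3+200,285/3)],.058);d=r[0]-r[1];print("rail yaw",np.arctan2(d[1],d[0]))
r=onz(w,[(513/3+200,150/3),(480/3+200,335/3)],.058);d=r[0]-r[1];print("rail yaw",np.arctan2(d[1],d[0]))
e=X[0]+X[1]-X[2]-X[3];print("lug yaw",np.arctan2(e[1],e[0]))
E
```

```text
[[ 0.57060421 -0.15024722  0.11      ]
 [ 0.56877836 -0.1714084   0.11      ]
 [ 0.54535014 -0.16895275  0.11      ]
 [ 0.54774459 -0.14739945  0.11      ]] [ 0.55811932 -0.15950196  0.11      ]
[np.float64(0.023), np.float64(0.0212), np.float64(0.0236), np.float64(0.0217)]
[[ 0.54416805 -0.05912887  0.05      ]
 [ 0.51636927 -0.25312061  0.05      ]] 0.19597339236053068 0.14232983607876287
rail yaw -0.18087266304988223
rail yaw -0.15317923603670933
lug yaw -0.11407727071919452
```

Request:
servo_tool(targets="0 0 0 -0.176; 0 0 0 -0.176; 0 0 0 -0.176; 0 0 0 -0.176; 0 0 0 -0.176; 0 0 0 -0.176; 0 0 0 -0.176; 0 0 0 -0.176; 0 0 0 -0.176; 0 0 0 -0.176; 0 0 0 -0.176; 0 0 0 -0.176; 0 0 0 -0.176; 0 0 0 -0.176; 0 0 0 -0.176; 0 0 0 -0.176; 0 0 0 -0.17; 0 0 0 0")

```text
time: 11.98
tool_pos: [0.4546, -0.1482, 0.2899]
tool_rot: [-3.138, -0.019, 3.127]
contact_force: [-0.3, 0.1, -0.1]
opening: 0.0737
```

Request:
servo_tool(targets="0 0 0 0.125; -30 1 30 0; -30 1 30 0; -30 1 30 0; -12 0 25 0; 0 0 0 0")

```text
time: 12.72
tool_pos: [0.5583, -0.1574, 0.1716]
tool_rot: [-3.134, -0.015, 2.98]
contact_force: [-0.7, -0.9, 0.2]
opening: 0.0738
```

```bash
python3 - <<'E'
from h import *
o=telemetry.observe();p=o["tool_pos"];y=o["tool_rot"][2];print(p,o["tool_rot"])
d=np.array([.558,-.1597])-p[:2]
print("local",d@[np.cos(y),np.sin(y)],d@[np.sin(y),-np.cos(y)])
w=cams.read_camera("wrist");save(w,"w9.png");print(proj(w,[.558,-.1597,.11]))
E
```

```text
[ 0.55833903 -0.15743046  0.17158194] [-3.13387488 -0.01460418  2.97989508]
local -3.0775426555685483e-05 -0.0022945131399658395
[[320.24461555 268.32574715]]
```

View pics/w9.png

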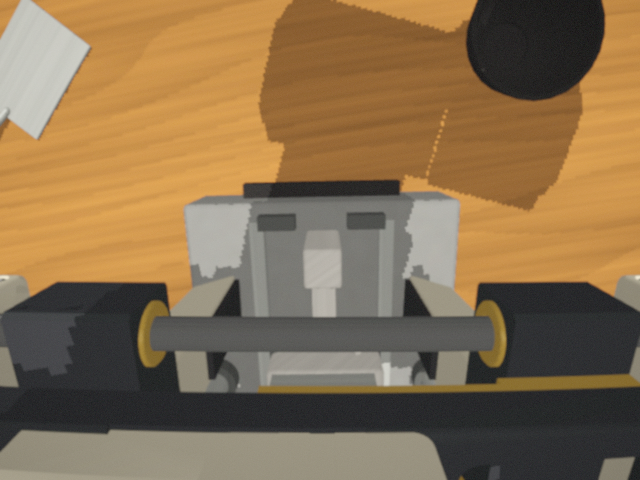

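Request:
servo_tool(targets="0 -2 30 -0.02; 0 0 30 0; 0 0 22 0; 0 0 4 0; 0 0 0 0")

```text
time: 13.4
tool_pos: [0.5597, -0.1606, 0.0946]
tool_rot: [-3.13, 0.001, 2.995]
contact_force: [-0.2, -0.4, 0.6]
opening: 0.0732
```

```bash
python3 - <<'E'
from h import *
o=telemetry.observe();p=o["tool_pos"];y=o["tool_rot"][2];print(p,o["tool_rot"],o["contact_force"])
d=np.array([.558,-.1597])-p[:2]
print("local",d@[np.cos(y),np.sin(y)],d@[np.sin(y),-np.cos(y)])
w=cams.read_camera("wrist");save(w,"w10.png")
E
```

```text
[ 0.55972914 -0.16062498  0.09455497] [-3.12990895e+00  6.97643542e-04  2.99484742e+00] [-0.19540342 -0.44135691  0.578175  ]
local 0.001845807732373464 0.0006622003037142735
```

View pics/w10.png

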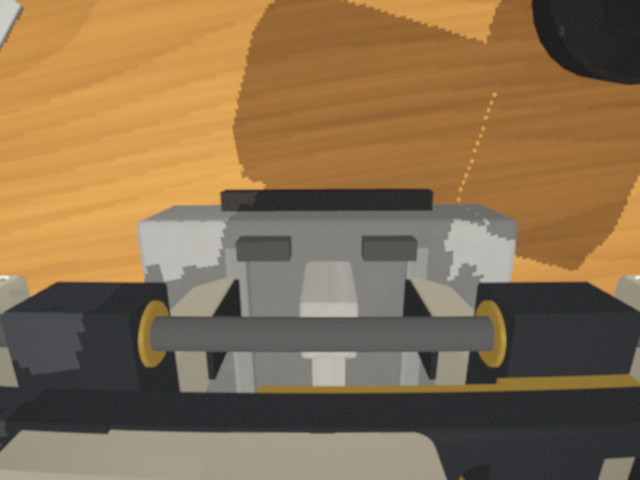

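Request:
servo_tool(targets="1 1.5 9 0; 0 0 1 0")

```text
time: 13.7
tool_pos: [0.5598, -0.1593, 0.0861]
tool_rot: [-3.129, 0.004, 2.995]
contact_force: [-0.2, 0.7, -1.0]
opening: 0.0733
```

Request:
servo_tool(targets="0 0 0 0; 0 0 0 0; 0 0 0 0; 0 0 0 0; 0 0 0 0", hand=0, squeeze=25)

```text
time: 14.32
tool_pos: [0.5601, -0.1595, 0.0865]
tool_rot: [-3.129, 0.005, 2.995]
contact_force: [0.2, 0.0, 0.6]
opening: 0.0282
```

Request:
servo_tool(targets="0 0 0 0; 0 0 0 0")

```text
time: 14.58
tool_pos: [0.56, -0.1589, 0.0865]
tool_rot: [-3.13, 0.004, 2.995]
contact_force: [0.2, 0.4, 0.3]
opening: 0.0223
```

Request:
servo_tool(targets="4 0 0 0; 6 0 0 0; 6 0 0 0; 6 0 0 0")

```text
time: 15.08
tool_pos: [0.5389, -0.1562, 0.0867]
tool_rot: [-3.129, 0.009, 2.994]
contact_force: [3.7, -1.0, -0.8]
opening: 0.0223
```

Request:
servo_tool(targets="8 0 0 0; 8 0 0 0; 8 0 0 0; 8 0 0 0; 8 0 0 0")

```text
time: 15.7
tool_pos: [0.4966, -0.1501, 0.0866]
tool_rot: [-3.129, 0.01, 2.993]
contact_force: [4.0, -0.6, -1.5]
opening: 0.0215
```

Request:
servo_tool(targets="5 0 0 0; 4 0 0 0; 3 0 0 0")

```text
time: 16.08
tool_pos: [0.4838, -0.1482, 0.0866]
tool_rot: [-3.129, 0.01, 2.993]
contact_force: [3.8, -0.4, -1.0]
opening: 0.0217
```

Request:
servo_tool(targets="3 0 0 0; 3 0 0 0")

```text
time: 16.32
tool_pos: [0.4787, -0.1478, 0.0867]
tool_rot: [-3.128, 0.013, 2.994]
contact_force: [11.9, -2.7, -8.9]
opening: 0.0219
```

Request:
servo_tool(targets="2 0 0 0; 2 0 0 0")

```text
time: 16.58
tool_pos: [0.4785, -0.148, 0.0867]
tool_rot: [-3.127, 0.022, 2.994]
contact_force: [11.9, 0.1, -7.9]
opening: 0.022
```

Request:
servo_tool(targets="0 0 0 0; 0 0 0 0")

```text
time: 16.82
tool_pos: [0.4786, -0.1479, 0.0866]
tool_rot: [-3.127, 0.022, 2.996]
contact_force: [2.3, -0.8, 0.4]
opening: 0.0216
```

Request:
servo_tool(targets="0 0 0 0; 0 0 0 0; 0 0 0 0; 0 0 0 0; 0 0 0 0", hand=0.75)

```text
time: 17.45
tool_pos: [0.476, -0.1472, 0.0859]
tool_rot: [-3.127, 0.017, 2.996]
contact_force: [0.7, -0.5, -0.2]
opening: 0.0665
```

Request:
servo_tool(targets="0 0 20 0")

```text
time: 17.58
tool_pos: [0.4773, -0.148, 0.0668]
tool_rot: [-3.126, 0.02, 2.996]
contact_force: [-0.1, 0.2, -0.4]
opening: 0.0684
```

I commanded the wrong z sign, so the tool went down 20 mm. It touched nothing. Going up now.

Request:
servo_tool(targets="0 0 -20 0; 0 0 -30 0; 0 0 -30 0; 0 0 -40 0; 30 0 -40 0; 40 0 -20 0; 0 0 0 0")

```text
time: 18.45
tool_pos: [0.4025, -0.1341, 0.2494]
tool_rot: [-3.127, 0.015, 2.996]
contact_force: [0.1, -0.2, 0.1]
opening: 0.0687
```

```bash
python3 - <<'E'
from h import *
import pickle
o=telemetry.observe();print(o["tool_pos"],o["contact_force"])
t=cams.read_camera("top");s=cams.read_camera("scene");w=cams.read_camera("wrist")
save(t,"t11.png",(235,95,480,220),3);save(s,"s11.png",(100,190,400,390),2.5);save(w,"w11.png")
pickle.dump((t,s,w),open("e.pkl","wb"))
E
```

```text
[ 0.40250779 -0.13408195  0.24943386] [ 0.0923563  -0.22746864  0.05728688]
```

View pics/t11.png

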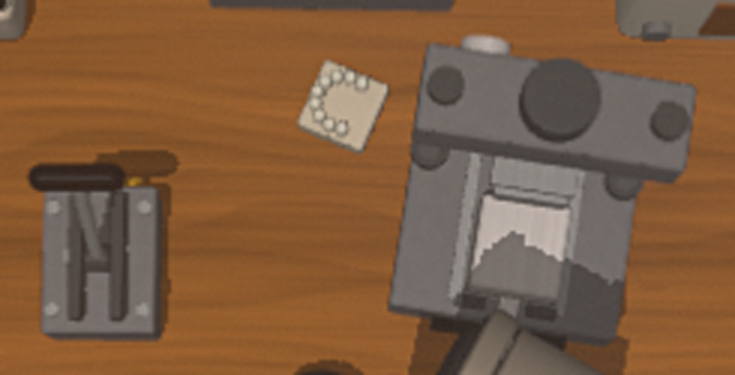

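View pics/s11.png

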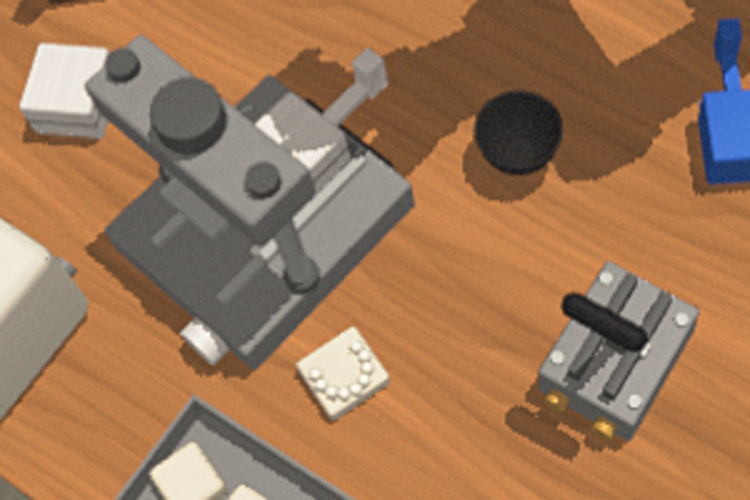

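View pics/w11.png

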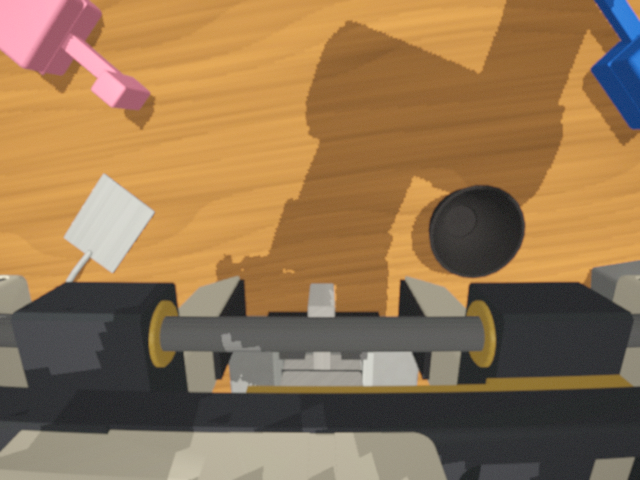

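```bash
python3 - <<'E'
from h import *
import pickle
t,s,w=pickle.load(open("e.pkl","rb"));s0,t0=pickle.load(open("st.pkl","rb"))
save(s,"s12.png",(200,200,270,260),10)
save(t,"t12.png",(360,140,450,220),8)
E
```

```text
(no output)
```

View pics/s12.png

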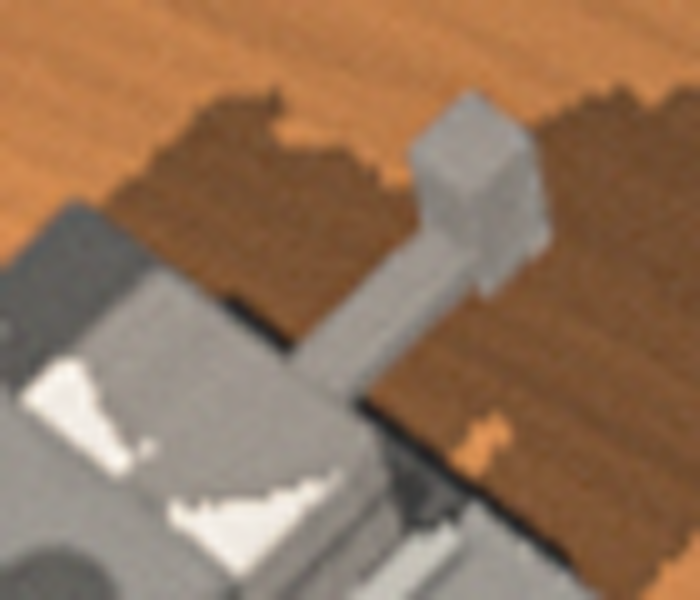

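View pics/t12.png

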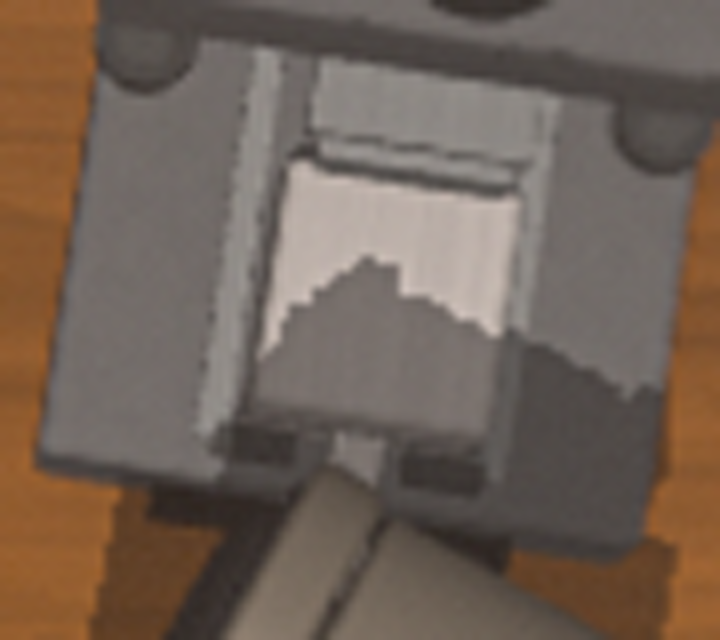

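```bash
python3 - <<'E'
from h import *
import pickle
t,s,w=pickle.load(open("e.pkl","rb"))
a=onz(s,[(224.25,237.5),(247.2,213.7)],.11);d=(a[1]-a[0])[:2];c,q=np.cos(.14),np.sin(.14)
print(a,"along -x",-(d@[c,-q]),"y",d@[q,c])
# flask top rear/front edge corners in top image
r=onz(t,[(290/8+360,158/8+140),(520/8+360,195/8+140),(500/8+360,440/8+140),(250/8+360,405/8+140)],.106)
print(r,r.mean(0))
b=onz(t,[(37/8+360,468/8+140),(632/8+360,550/8+140)],.05);print(b)
m=b.mean(0)[:2]; d=r.mean(0)[:2]-m;print("flask from front edge",d@[c,-q],d@[q,c])
E
```

```text
[[ 0.5619353  -0.15492635  0.11      ]
 [ 0.47886212 -0.14626698  0.11      ]] along -x 0.08346874597643818 y -0.003017637088833861
[[ 0.62800589 -0.13448018  0.106     ]
 [ 0.61759803 -0.20725045  0.106     ]
 [ 0.53930709 -0.2011763   0.106     ]
 [ 0.54887288 -0.1225626   0.106     ]] [ 0.58344597 -0.16636738  0.106     ]
[[ 0.53592791 -0.05805057  0.05      ]
 [ 0.51271931 -0.25224147  0.05      ]]
flask from front edge 0.06010977337452633 -0.0028614511139896897
```

Request:
servo_tool(targets="0 40 -20 0; 0 50 0 0; 0 50 0 0; 0 50 0 0; 0 50 0 0; 0 0 0 0; 0 0 0 0")

```text
time: 19.48
tool_pos: [0.444, 0.1107, 0.2575]
tool_rot: [-3.128, 0.002, 2.996]
contact_force: [-0.3, -0.3, -0.1]
opening: 0.0687
```

```bash
python3 - <<'E'
from h import *
import pickle
t=cams.read_camera("top");s=cams.read_camera("scene")
pickle.dump((t,s),open("e2.pkl","wb"))
save(t,"t13.png",(355,100,455,230),6);save(s,"s13.png",(150,190,280,290),6)
save(t,"t14.png")
o=telemetry.observe();print(o["tool_pos"],o["contact_force"],o["time"])
E
```

```text
[0.4439123  0.1100176  0.25789752] [-0.16212344 -0.38997778  0.1933925 ] 19.575
```

View pics/t13.png

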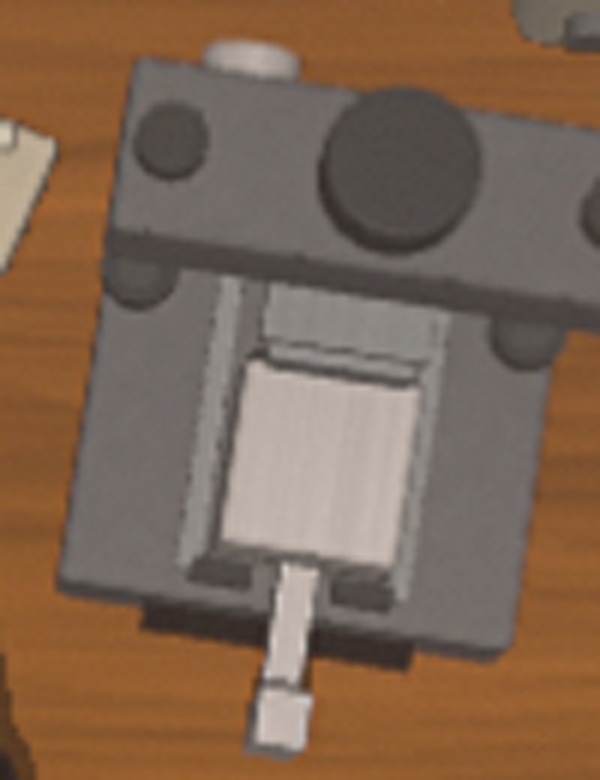

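View pics/s13.png

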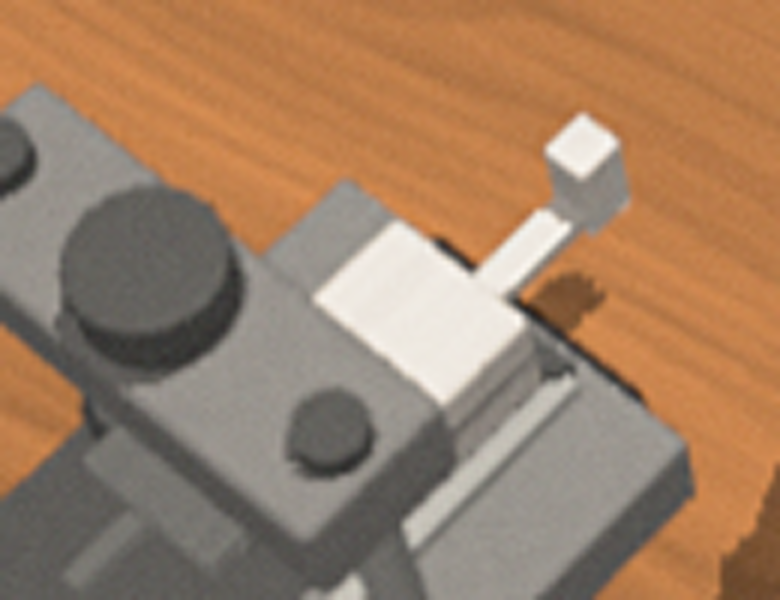

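View pics/t14.png

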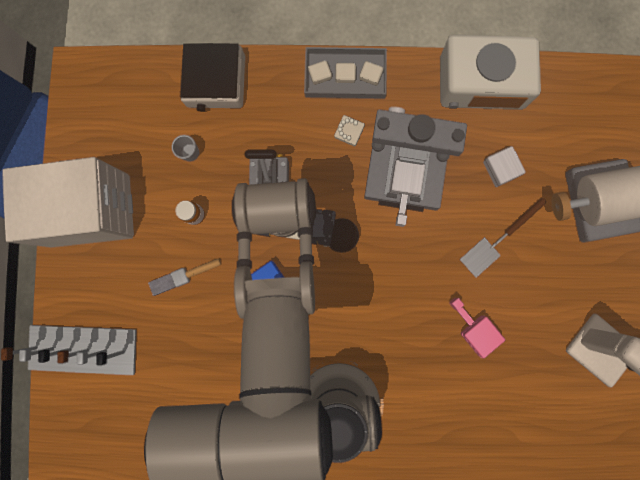

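```bash
python3 - <<'E'
from h import *
from cell import robot
import pickle
t,s=pickle.load(open("e2.pkl","rb"))
a=onz(t,[(282/5+350,462/5+95),(283/6+355,713/6+100)],.11);d=(a[1]-a[0])[:2];c,q=np.cos(.14),np.sin(.14)
print(a[1],"along -x",-(d@[c,-q]),"y",d@[q,c])
print(robot.hand_in())
E
```

```text
[ 0.47771376 -0.15015948  0.11      ] along -x 0.08002883953611413 y -0.0012099503319535508
the job is handed in; nothing more can be done
None
```

The job is done and handed in at about 20 s of the 64 s. The lever is in the float notch, and the flask stands at the front stops with nothing touching it.

**Lever:** I pushed the grip with shut fingers. The push reached about 15 N at the detent in the readings at the end of each move. It then faded, and the lever jumped ahead by itself to about 0.31 rad past upright. I stopped pushing there, so it was never pressed against the stop. After I backed off it stayed put in every later picture, and the plate looked lifted in the scene view.

**Flask:** I drew it by the lug along the bed with about 4 N of pull until it met the stops. The pull then rose to about 12 N and it moved no further. I let go and moved the arm clear.

**Last checks:**
- **Distance:** The tool moved 82 mm. The pictures give the lug's travel as 80 mm (top camera) and 83 mm (scene camera), against 82 mm expected.
- **Seating:** The flask appears to stand flat between the rails, against the front stops.
- **Bystanders:** The other things on the bench look unmoved in the last top picture, except that the arm covered part of the mixing bowl.

**What disagreed or went wrong:**
- **Camera mismatch:** The top and scene cameras differ by about 5 mm in absolute position. I relied on the top and wrist cameras, which agree with each other.
- **Sideways offset:** The measured offset of the flask came out at 1 to 3 mm. The rails allow 2 mm, so part of that is measuring error.
- **Wrong-sign moves:** I got the sign wrong twice. On the first trip the tool swung close past the robot's base. After letting go it went down 20 mm beside the lug instead of up. The force readings at the end of each move showed no contact.

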